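# Lid a herb mill and hold it at the pulse mark

### The arm

A 6-joint arm with a two-finger parallel gripper is mounted at the origin on the work surface. World frame = base frame: x ahead of the robot, y to its left, z up, the work surface at z = 0. Lengths are in m, angles in rad, forces in N, time in s.
With the tool pointing down it reaches from about 0.3 to 0.875 m from the base axis. Payload 4.2 kg.
Tool frame: the origin (TCP) lies at the very end of the fingers, on their centre line; the grasp point (between the pads) lies env.grasp_offset behind it (env.grasp_offset is the distance from the TCP to the grasp point, in m); z points along the fingers, x is the direction in which the jaws open and shut, and the axes are right-handed (so a half turn about z gives the same grasp; the last joint's range is limited). The gripper opens to 85 mm and grips with 20 to 120 N. Pads are 22 mm wide; open, the fingers measure 114 mm over their backs; the gripper's body (76 mm by 85 mm) begins 54 mm behind the grasp point. The pads swing forward as they close: fully open they stand 13 mm farther back than shut.
Start: joints at [-1.176, 0.32, 1.565, -0, 1.257, -0.02], TCP at [0.232, -0.526, 0.231] pointing down, gripper open.
Joint ranges: [-3.11, 3.11], [-0.84, 2.01], [0.21, 2.61], [-1.34, 4.49], [0.05, 2.63], [-2.56, 2.56]. Speed limits (rad/s): [2.57, 2.57, 3.14, 3.14, 3.14, 3.14].

### API

Orientations are given as a rotation vector (axis times angle).
In Python, from rig import env gives the robot as it stands.
- The arm moves only by the shell command python3 -m pendant 'ROWS' [OPENING] [FORCE]. ROWS is JSON, one flat list of numbers, 4 for each row, row after row: the shift along the world's x, y, z in mm, then the turn about the world's z in rad. A call has exactly 5 rows; each row is the pose to reach, as a shift and turn from the pose commanded when the call began; what a row does not reach only later rows make up. A row lasts 1/12 s, in which the tool goes at most 41.7 mm and 7.16 degrees, less where a joint would pass 70% of its speed; a pose out of reach is approached as far as the arm can. A call with a gripper value outside its range is refused whole. OPENING is the opening, from 0 (shut) to 1 (fully open), set as the call begins (- or left out, the last holds). The fingers move at their own pace and stop on an object; FORCE is the grip in N (left out, the last holds). Time passes only in rows, so rows that repeat a pose let the fingers close, or fill a call up. It gives the time, the measured TCP pose, the force and the opening at its end, in the units of the state.
- env.observe(): the state, without advancing time (a new reading comes with each control period).
- env.read_camera(name): name is "scene" or "top" or "wrist"; returns the picture (384x512x3 uint8, red, green, blue); there is no depth.
- env.get_calibration(name): a dict with "K" (3x3 intrinsics, pixels), "world_from_camera" (4x4, takes a point from camera to world coordinates). Camera axes: x right, y up, looking along -z (the intrinsics and any distortion apply to the point x, -y, -z); pixel columns grow to the right and rows downward; lengths in m; the calibration is good to about 2 mm. The wrist camera is an equidistant fisheye: a pixel r from the principal point sees the ray r / f radians off the axis. A picture is of the moment at which its call begins: read the wrist's pose just before it. get_calibration takes no time and is no camera call; for the wrist camera it gives the pose at the moment of the call.
- env.close_job(): hands the job in, once; it reports no verdict.
Trained networks look in the newest picture that a camera, given by its name, has taken for a name from the list of things; names that differ only in an ending like _2 or _b are one class to them, and where a whole thing is asked for, a point or a joint stands for the part that bears it (a point fixed in the world has none). Each returns a list of dicts, best first, with "score" (0 to 1); they miss things now and then, are a little off and sometimes report something else, mostly with a low value. They report only what shows in the picture. A call takes as long as a camera call. They do not tell look-alikes from the thing itself.
- env.find_in(thing, camera): "rect" ([left, top, width, height] in pixels, round what is visible of it).
The state is a dict: "clock": time; "qpos": joint angles; "joint_vel": joint speeds; "tau": joint torques, N m; "position": TCP position; "tool_rot": TCP orientation; "ft_force": force on the tool from outside, world axes, zero at the start; "ft_torque": the same for the moment, N m; "gripper_width": finger opening in m.
Only numpy, scipy, OpenCV 4.12 (cv2) and the standard library are available. Lean on these libraries where they do the work, as an engineer would, in place of code of your own. Each camera call takes 0.05 s, during which the arm holds its last target. There are 200 camera calls.

### The job

First turn the turntable of the herb mill counter-clockwise by its red-topped post until it clicks into its grinding position, with the yellow stripes on the turntable and the base in line. Then fit the lid into the jar's bayonet mouth, ears down through the slots at the white marks, until it sits flat, and twist it clockwise to the yellow marks, half-way to the lock, never as far as the lock click. A spring pushes the lid back, so finish while still gripping it and holding it steadily at the yellow marks; leave the amber jar, the steel pan and the brass weight where they are.

Things in the scene. Friction and masses are not known exactly. Their poses are not given: they have to be found in the camera images.
- mill_base: Grey round base of the mill, 250 mm across, 20 mm high, fixed to the bench. Origin: centre of its underside, on the turntable's vertical axis. +x points to the white motor housing (75 x 100 mm, 58 mm high, 140 to 216 mm from the axis). At its -y side a 40 mm high grey index housing (124 to 160 mm from the axis) with a yellow stripe on top.
- turntable (a joint): Angle (rad) of the aluminium turntable (224 mm across, top 38 mm above the bench), growing counter-clockwise from above, range 0 to 2.1; starts in 0 to 0.5. Grinding position: detent at 1.40 (yellow stripes in line, jar on the motor's side, post opposite). Clicking in takes about 8 N at the post; the detent then holds with about 6 N. Elsewhere it stays where left.
- post_top (a point): Centre of the top of the upright turning post on the turntable, 102 mm above the bench, 90 mm from the turntable's axis, opposite the jar. Red round cap 20 mm across, from this point down to 22 mm below it, on a steel stem 14 mm across. It may be gripped or pushed.
- jar_mouth (a point): Centre of the steel jar's mouth at its rim, 108 mm above the bench, 50 mm from the turntable's axis; z up. The jar is fixed on the turntable: 84 mm across, rim collar 110 across, bore 58. x axis (both ways): the two ear slots, marked white, 18 mm wide, out to 38 mm from the axis, through the 7 mm lip. Yellow marks 45 degrees clockwise from above, red marks (lock) 90. Brass stops 17 mm apart below.
- hold_mark (a point): Same point as jar_mouth; its x axis (both ways) points to the two yellow marks, that is 45 degrees clockwise of the white slots. The lid is to be held with its x axis along this one.
- collar (a joint): Angle (rad) of the sprung brass collar in the jar's mouth that the lid's ears turn: 0 at rest, growing clockwise from above. The ears have about 0.06 rad of play in it: it reads about 0.72 with the lid at the yellow marks. A spring turns it back (0.14 N m there). The lock's bump begins at about 1.15 and clicks over at 1.25; stop at 1.45.
- lid: Loose lid, about 0.16 kg, standing plug down. Origin: centre of the plug's underside, z up. Plug 54 mm across, 15 high; ears along +x and -x at its foot reach 36 mm from the axis (13 wide, 6 thick); white flange 88 across, z 15 to 21; black grip bar along x, 60 long, 18 thick, z 21 to 57, red stripes along x. Alike after half a turn. Home: flange on the rim, origin 15 mm below jar_mouth.
- stock_jar: Bystander: closed amber jar with black cap, 64 mm across, 105 mm tall; origin centre of underside.
- pan: Bystander: steel pan (bowl), 150 mm across, 40 mm tall; origin centre of underside.
- weight: Bystander: small brass scale weight with a knob, 36 mm across, 33 mm tall; origin centre of underside.
Mind the look-alikes: they are no part of the job. What is shaped like the lid but green, pink or purple is not meant.

How it is judged:
By the outcome, as a careful person would: the job done as asked, in the order asked, and still so for the second after the job is handed in, while the arm keeps its last pose, push and grip.
It also fails if it takes over 64 s, if anything falls off the work surface, if the arm or the gripper's body presses on something with over 40 N, if the wrist force passes 120 N, or if a joint passes its speed limit or range.

## Working session

There is one attempt and no reset: what is moved stays moved. The work goes in short steps, Python scripts to look and compute and a shell command to move; the robot and the scene stay as the last step left them, time stands still between calls to the robot, and variables do not carry over. Pictures are saved under pics/ and viewed, about 8 in all and at most 12, crops included, and the job is handed in when it is done.

```bash
ls; mkdir -p pics
cat > h.py <<'E'
import numpy as np, cv2
from rig import env
def snap(c,name=None):
    cal=env.get_calibration(c); im=env.read_camera(c)
    if name: cv2.imwrite(f'pics/{name}.png',im[:,:,::-1])
    return im,cal
def ray(cal,u,v,wrist=False):
    K=np.array(cal['K']);T=np.array(cal['world_from_camera'])
    a=(u-K[0,2])/K[0,0];b=(v-K[1,2])/K[1,1]
    if wrist:
        r=np.hypot(a,b);s=np.sin(r)/r if r>1e-9 else 1
        d=np.array([a*s,-b*s,-np.cos(r)])
    else: d=np.array([a,-b,-1.])
    return T[:3,3],T[:3,:3]@d
def at(cal,u,v,z,wrist=False):
    o,d=ray(cal,u,v,wrist); return o+d*(z-o[2])/d[2]
def proj(cal,p,wrist=False):
    K=np.array(cal['K']);T=np.array(cal['world_from_camera'])
    q=T[:3,:3].T@(np.asarray(p)-T[:3,3]);x,y,z=q[0],-q[1],-q[2]
    if wrist:
        r=np.hypot(x,y);t=np.arctan2(r,z);x,y=x/r*t,y/r*t
    else: x,y=x/z,y/z
    return K[0,0]*x+K[0,2],K[1,1]*y+K[1,2]
E
python3 - <<'E'
from h import *
ims=[]
for c in('top','scene'):
    im,cal=snap(c,c+'0'); print(c,np.round(cal['K'],1).tolist(),np.round(cal['world_from_camera'],3).tolist())
    for n in('mill_base','turntable','post_top','jar_mouth','lid','stock_jar','pan','weight'):
        print(n,[(np.round(r['rect']).tolist(),round(r['score'],2)) for r in env.find_in(n,c)][:5])
print({k:np.round(v,3).tolist() for k,v in env.observe().items()},env.grasp_offset)
t=cv2.imread('pics/top0.png');cv2.imwrite('pics/top0b.png',cv2.resize(t,(800,600),interpolation=cv2.INTER_CUBIC))
E
```

```text
pics
top [[497.4, 0.0, 254.5], [0.0, 497.4, 197.4], [0.0, 0.0, 1.0]] [[-0.013, 0.994, -0.112, 0.37], [-1.0, -0.014, -0.004, -0.039], [-0.006, 0.112, 0.994, 1.522], [0.0, 0.0, 0.0, 1.0]]
mill_base [([239.0, 125.0, 95.0, 110.0], 0.86)]
turntable [([240.0, 158.0, 73.0, 73.0], 0.71)]
post_top [([240.0, 155.0, 74.0, 75.0], 0.65)]
jar_mouth [([239.0, 162.0, 76.0, 71.0], 0.61)]
lid [([120.0, 215.0, 24.0, 27.0], 0.69), ([190.0, 108.0, 31.0, 24.0], 0.67), ([126.0, 266.0, 27.0, 28.0], 0.63), ([165.0, 203.0, 28.0, 29.0], 0.55)]
stock_jar [([365.0, 221.0, 28.0, 16.0], 0.87)]
pan [([118.0, 114.0, 46.0, 49.0], 0.74)]
weight [([188.0, 162.0, 8.0, 5.0], 0.55)]
scene [[463.8, 0.0, 259.3], [0.0, 463.8, 188.7], [0.0, 0.0, 1.0]] [[-0.314, -0.732, 0.605, 1.261], [0.949, -0.234, 0.21, 0.215], [-0.012, 0.64, 0.768, 1.011], [0.0, 0.0, 0.0, 1.0]]
mill_base [([180.0, 169.0, 104.0, 109.0], 0.65), ([350.0, 272.0, 67.0, 64.0], 0.42), ([196.0, 167.0, 84.0, 72.0], 0.28)]
turntable [([197.0, 166.0, 85.0, 72.0], 0.82)]
post_top [([194.0, 170.0, 86.0, 67.0], 0.69)]
jar_mouth [([198.0, 171.0, 80.0, 71.0], 0.71)]
lid [([384.0, 160.0, 35.0, 26.0], 0.97), ([393.0, 206.0, 34.0, 23.0], 0.87), ([343.0, 162.0, 30.0, 25.0], 0.78), ([270.0, 286.0, 40.0, 39.0], 0.69), ([333.0, 195.0, 37.0, 33.0], 0.67)]
stock_jar [([142.0, 120.0, 28.0, 45.0], 0.57)]
pan [([351.0, 272.0, 68.0, 59.0], 0.74)]
weight [([318.0, 256.0, 17.0, 12.0], 0.5)]
{'clock': 0.9, 'qpos': [-1.176, 0.32, 1.565, 0.0, 1.257, -0.02], 'joint_vel': [0.0, 0.002, 0.001, 0.001, 0.001, 0.001], 'tau': [0.002, -41.539, -23.442, 0.0, 0.0, -0.0], 'position': [0.232, -0.526, 0.231], 'tool_rot': [2.631, -1.716, 0.0], 'ft_force': [-0.373, 1.06, 0.29], 'ft_torque': [0.013, 0.016, -0.029], 'gripper_width': 0.085} 0.0187
```

View pics/top0b.png

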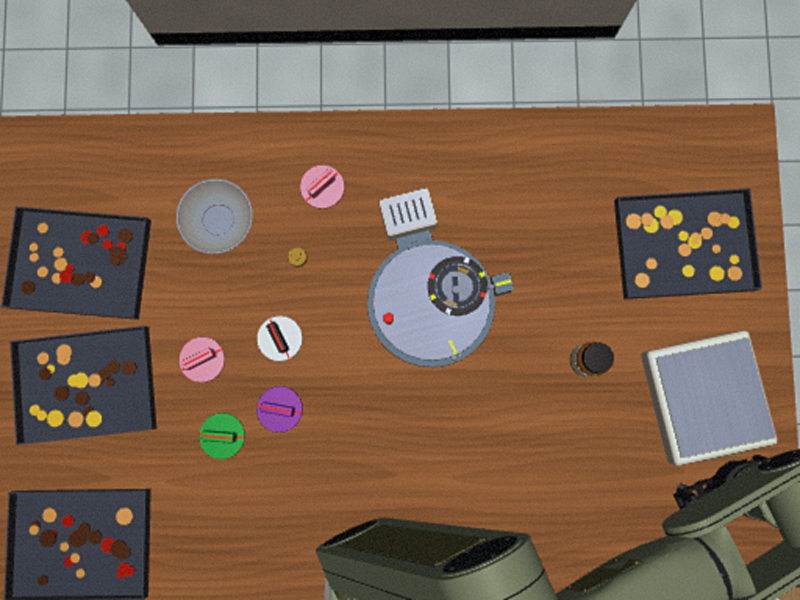

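View pics/scene0.png

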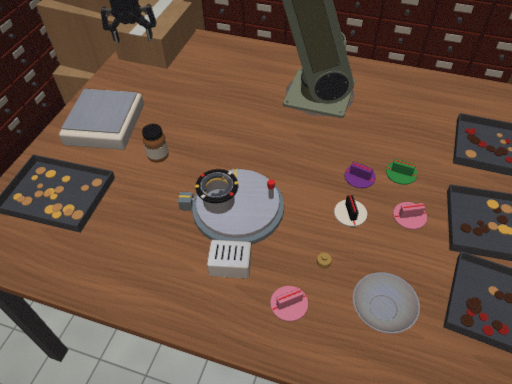

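The top view shows the white-flanged lid at (279,339), the post at (388,318), the jar mouth at (457,286), the index stripe at (503,284) and the turntable stripe at (452,347). All of these are in the 800x600 picture.

Run:
```python
from h import *
im=cv2.imread('pics/top0.png')[:,:,::-1]; cal=env.get_calibration('top')
hsv=cv2.cvtColor(np.ascontiguousarray(im),cv2.COLOR_RGB2HSV)
def cen(mask,x0,y0,x1,y1):
    m=np.zeros(mask.shape,bool);m[y0:y1,x0:x1]=mask[y0:y1,x0:x1]
    v,u=np.nonzero(m);return u.mean(),v.mean(),len(u),u,v
H,S,V=[hsv[...,i].astype(int) for i in range(3)]
red=((H<8)|(H>172))&(S>140)&(V>100)
yel=(H>22)&(H<35)&(S>120)&(V>120)
white=(S<40)&(V>190)
P=cen(red,240,195,258,212);p=at(cal,P[0],P[1],.095);print('post',P[:3],p)
dark=(V<75)
D=cen(dark,268,158,318,206);print('jarring',D[:3],D[3].min(),D[3].max(),D[4].min(),D[4].max())
u,v=(D[3].min()+D[3].max())/2,(D[4].min()+D[4].max())/2
j=at(cal,u,v,.106);j2=at(cal,D[0],D[1],.106);print('jar',j,j2,np.linalg.norm((j-p)[:2]))
for jj in(j,j2):
    a=jj+(p-jj)*50/140;print('axis',a[:2])
I=cen(yel,314,174,330,190);i=at(cal,I[0],I[1],.040);print('idx',I[:3],i)
T=cen(yel,280,212,298,232);t=at(cal,T[0],T[1],.038);print('tts',T[:3],t)
for jj in (j,j2):
  a=jj+(p-jj)*50/140
  g=lambda q:np.arctan2(*(q-a)[1::-1]);print('ang idx',g(i),'stripe',g(t),'jar',g(jj),np.linalg.norm((i-a)[:2]),np.linalg.norm((t-a)[:2]))
L=cen((white|red|dark),162,200,196,234);m=(white|red|dark).astype(np.uint8)
c,_=cv2.findContours(m[198:236,160:198],cv2.RETR_EXTERNAL,cv2.CHAIN_APPROX_NONE);c=max(c,key=cv2.contourArea)
e=cv2.fitEllipse(c);print('ell',e);l=at(cal,e[0][0]+160,e[0][1]+198,.021);print('lid',l)
r=cen(red,162,200,196,234);xy=np.array([at(cal,a,b,.04)[:2] for a,b in zip(r[3],r[4])]);w=np.linalg.eigh(np.cov(xy.T))
print('lid dir',np.arctan2(w[1][1,1],w[1][0,1]),xy.mean(0),len(xy),w[0])
# scene check of post & lid
im2=cv2.imread('pics/scene0.png')[:,:,::-1];c2=env.get_calibration('scene')
hs=cv2.cvtColor(np.ascontiguousarray(im2),cv2.COLOR_RGB2HSV);H,S,V=[hs[...,i].astype(int) for i in range(3)]
red=((H<8)|(H>172))&(S>140)&(V>100)
P2=cen(red,262,175,282,195);print('post scene',P2[:3],at(c2,P2[0],P2[1],.095), 'pred of top est',proj(c2,[p[0],p[1],.093]))
```

```text
post (np.float64(248.02777777777777), np.float64(203.08333333333334), 36) [ 0.51486469 -0.01332373  0.095     ]
jarring (np.float64(292.74934036939317), np.float64(183.155672823219), 379) 274 317 165 201
jar [ 0.56988156 -0.15061674  0.106     ] [ 0.56954004 -0.14270646  0.106     ] 0.1479061394581817
axis [ 0.55023268 -0.10158352]
axis [ 0.55001313 -0.09649834]
idx (np.float64(322.3888888888889), np.float64(180.38888888888889), 18) [ 0.58601741 -0.23686481  0.04      ]
tts (np.float64(289.1666666666667), np.float64(221.33333333333334), 12) [ 0.46421833 -0.13451573  0.038     ]
ang idx -1.3121983253822758 stripe -2.775941235259703 jar -1.1896643050682614 0.13993417950447626 0.09210319550822443
ang idx -1.3197075747920854 stripe -2.7244748757763224 jar -1.1709720391462097 0.14491050393946878 0.0938406584639665
ell ((18.516494750976562, 18.265913009643555), (26.9044132232666, 27.583290100097656), 66.39533233642578)
lid [0.48516513 0.19890124 0.021     ]
lid dir -2.668220166606041 [0.48649127 0.20148076] 38 [3.87338103e-06 3.99697993e-04]
post scene (np.float64(270.8474576271187), np.float64(183.42372881355934), 59) [ 0.51417626 -0.01186049  0.095     ] pred of top est (np.float64(270.2249415168101), np.float64(183.98539315641443))
```

Estimates so far:
- **Mill:** axis is at about (0.5495,-0.0965) and θ is about 0.
- **Post:** at (0.515,-0.013).
- **Lid:** at (0.485,0.199), with its bar at 0.473 rad.

Next I move above the post with the jaws tangential, yaw 0.40.

```bash
python3 -m pendant '[19,34,0,0.104, 38,68,0,0.208, 57,102,0,0.312, 76,136,0,0.416, 95,171,0,0.52]' 1 40
python3 -m pendant '[19,34,0,0.104, 38,68,0,0.208, 57,102,0,0.312, 76,136,0,0.416, 95,171,0,0.52]'
python3 -m pendant '[19,34,-5,0.104, 38,68,-10,0.208, 57,102,-20,0.312, 76,136,-30,0.416, 93,171,-40,0.52]'
python3 -m pendant '[0,0,0,0, 0,0,0,0, 0,0,0,0, 0,0,0,0, 0,0,0,0]'
python3 - <<'E'
from h import *
im,cal=snap('wrist','w1');print(cal)
im,c2=snap('top','t1')
print(np.round(env.observe()['position'],4),env.observe()['tool_rot'])
for z in(.102,.08): print('pred post',proj(cal,[.515,-.013,z],True))
E
```

```text
clock: 1.32
position: [0.3272, -0.3538, 0.2314]
tool_rot: [2.986, -0.976, 0.001]
ft_force: [1.7, 0.5, 0.1]
gripper_width: 0.0855
clock: 1.73
position: [0.4223, -0.1826, 0.2316]
tool_rot: [3.136, -0.174, 0.001]
ft_force: [0.4, -0.3, -0.2]
gripper_width: 0.0853
clock: 2.15
position: [0.5158, -0.0114, 0.1912]
tool_rot: [3.076, 0.638, 0.002]
ft_force: [1.2, 0.8, -0.5]
gripper_width: 0.0849
clock: 2.57
position: [0.5145, -0.0145, 0.1919]
tool_rot: [3.078, 0.627, 0.001]
ft_force: [-0.7, -0.4, -0.5]
gripper_width: 0.0852
{'K': array([[297.31863964,   0.        , 246.36435296],
       [  0.        , 297.31863964, 190.53136053],
       [  0.        ,   0.        ,   1.        ]]), 'world_from_camera': array([[ 9.20019433e-01, -3.70921630e-01, -1.26417508e-01,
         4.82774314e-01],
       [ 3.91872382e-01,  8.71264785e-01,  2.95522776e-01,
         6.19451446e-02],
       [ 5.27333254e-04, -3.21426227e-01,  9.46934476e-01,
         3.34176376e-01],
       [ 0.00000000e+00,  0.00000000e+00,  0.00000000e+00,
         1.00000000e+00]])}
[ 0.5145 -0.0144  0.1918] [3.07810483e+00 6.26971137e-01 1.38181448e-03]
pred post (np.float64(246.5539061714329), np.float64(193.7000579422468))
pred post (np.float64(246.52617999251433), np.float64(185.57630867400817))
```

View pics/w1.png

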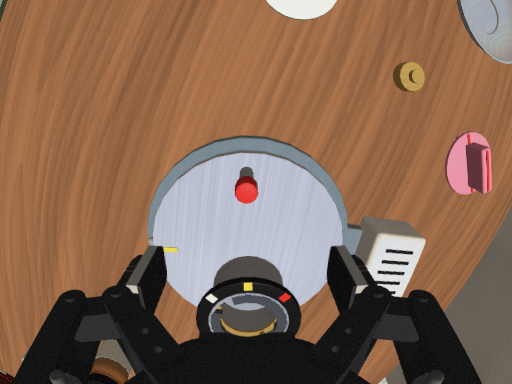

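The red cap sits at (246,190) in the wrist picture, where I predicted it. I descend and grip.

```bash
python3 -m pendant '[0,1,-25,0, 0,1,-50,0, 0,1,-75,0, 0,1,-100,0, 0,1,-118,0]' 1 40
python3 -m pendant '[0,0,0,0, 0,0,0,0, 0,0,0,0, 0,0,0,0, 0,0,0,0]' 0 40
python3 -m pendant '[0,0,0,0, 0,0,0,0, 0,0,0,0, 0,0,0,0, 0,0,0,0]' 0 40
python3 -m pendant '[0,0,0,0, 0,0,0,0, 0,0,0,0, 0,0,0,0, 0,0,0,0]' 0 40
python3 - <<'E'
import numpy as np
a0=np.arctan2(-.013+.0965,.515-.5495)
for d in np.arange(0,1.51,.1): 
  a=a0+d; print(round(d,2),np.round(1000*(np.array([np.cos(a),np.sin(a)])-[np.cos(a0),np.sin(a0)])*.0905,1))
E
```

```text
clock: 3.08
position: [0.5138, -0.013, 0.0718]
tool_rot: [-3.078, -0.628, 0.002]
ft_force: [-0.6, 0.3, -0.4]
gripper_width: 0.0852
clock: 3.5
position: [0.5157, -0.0124, 0.0748]
tool_rot: [3.077, 0.63, 0.005]
ft_force: [-0.8, 0.0, 0.1]
gripper_width: 0.0254
clock: 3.92
position: [0.514, -0.0129, 0.0747]
tool_rot: [3.076, 0.631, -0.001]
ft_force: [-3.6, -3.2, 6.7]
gripper_width: 0.0185
clock: 4.33
position: [0.5141, -0.0129, 0.0747]
tool_rot: [3.076, 0.631, -0.001]
ft_force: [-3.9, -2.1, 6.9]
gripper_width: 0.0186
0.0 [0. 0.]
0.1 [-8.2 -3.9]
0.2 [-15.9  -8.5]
0.3 [-23.2 -13.9]
0.4 [-29.8 -20.1]
0.5 [-35.9 -26.8]
0.6 [-41.2 -34.1]
0.7 [-45.8 -41.9]
0.8 [-49.5 -50.2]
0.9 [-52.4 -58.7]
1.0 [-54.5 -67.5]
1.1 [-55.7 -76.5]
1.2 [-55.9 -85.5]
1.3 [-55.3 -94.6]
1.4 [ -53.7 -103.5]
1.5 [ -51.3 -112.2]
```

```bash
python3 -m pendant '[-8,-4,0,0.1, -16,-8.5,0,0.2, -23,-14,0,0.3, -30,-20,0,0.4, -36,-27,0,0.5]'
python3 -m pendant '[-5,-7,0,0.1, -10,-15,0,0.2, -13.5,-23.5,0,0.3, -16.5,-32,0,0.4, -18.5,-40.5,0,0.5]'
python3 -m pendant '[-1,-6,0,0.07, -1.5,-12,0,0.14, -1.5,-18,0,0.2, -1,-24,0,0.27, -1,-27,0,0.3]'
```

```text
clock: 4.75
position: [0.4795, -0.0396, 0.0747]
tool_rot: [2.821, 1.378, 0.005]
ft_force: [1.1, 0.0, 2.4]
gripper_width: 0.019
clock: 5.17
position: [0.4613, -0.0804, 0.0747]
tool_rot: [2.392, 2.032, 0.004]
ft_force: [1.2, -0.8, 1.6]
gripper_width: 0.0186
clock: 5.58
position: [0.4607, -0.1072, 0.0747]
tool_rot: [2.066, 2.363, 0.004]
ft_force: [2.7, 9.0, 3.0]
gripper_width: 0.0186
```

```bash
python3 -m pendant '[0,-2,0,0.02, 0.5,-4,0,0.04, 1,-6,0,0.06, 1,-8,0,0.08, 1.5,-9,0,0.1]'
python3 -m pendant '[0,0,0,0, 0,0,0,0, 0,0,0,0, 0,0,0,0, 0,0,0,0]'
cat > st.py <<'E'
from h import *
def cents(m,o=(0,0)):
    n,_,s,c=cv2.connectedComponentsWithStats(m.astype(np.uint8))
    return [(round(c[i][0]+o[0],1),round(c[i][1]+o[1],1),int(s[i][4])) for i in range(1,n) if s[i][4]>3]
E
python3 - <<'E'
from h import *
im,cal=snap('top','t2'); c=im[130:250,220:350]
cv2.imwrite('pics/t2c.png',cv2.resize(c,None,fx=5,fy=5,interpolation=cv2.INTER_CUBIC)[:,:,::-1])
E
```

```text
clock: 6.0
position: [0.4625, -0.115, 0.0747]
tool_rot: [1.945, 2.463, 0.005]
ft_force: [1.3, 3.6, 2.5]
gripper_width: 0.0185
clock: 6.42
position: [0.4627, -0.1162, 0.0747]
tool_rot: [1.945, 2.462, 0.003]
ft_force: [3.7, 1.6, 6.0]
gripper_width: 0.0186
```

View pics/t2c.png

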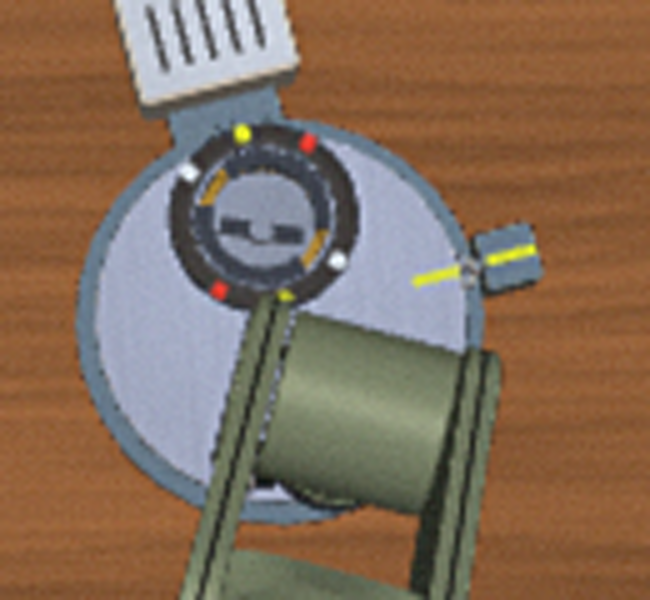

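The two yellow stripes now run in line, at (415–460,283–271) and (490–535,260–250), and the force dropped through the detent. The jar's marks are clear, so I compute the mouth pose from them.

Run:
```python
from h import *
from st import cents
im=cv2.imread('pics/t2.png')[:,:,::-1];cal=env.get_calibration('top')
hsv=cv2.cvtColor(np.ascontiguousarray(im),cv2.COLOR_RGB2HSV);H,S,V=[hsv[...,i].astype(int) for i in range(3)]
o=(250,150);sl=np.s_[150:195,250:345]
def C(m): return cents(m[sl],o)
print('y',C((H>22)&(H<35)&(S>110)&(V>110)));print('r',C(((H<8)|(H>172))&(S>130)&(V>90)))
f=lambda u,v:(220+(u-2)/5,130+(v-2)/5)
w=[f(190,172),f(338,262)];y=[f(243,133),f(286,297)];r=[f(309,143),f(221,290)]
for n,(a,b) in zip('wyr',(w,y,r)):
    A=at(cal,*a,.1085);B=at(cal,*b,.1085);d=A-B;print(n,(A+B)[:2]/2,np.linalg.norm(d),np.arctan2(d[1],d[0]))
a=np.array([.5495,-.0965])
for n,uv,z in(('tt',f(437,277),.038),('ix',f(512,255),.04)):
    q=at(cal,*uv,z)[:2]-a;print(n,np.arctan2(q[1],q[0]),np.linalg.norm(q))
```

```text
y [(np.float64(267.9), np.float64(156.4), 11), (np.float64(322.1), np.float64(180.4), 22), (np.float64(306.6), np.float64(184.9), 15), (np.float64(276.8), np.float64(188.6), 5)]
r [(np.float64(281.0), np.float64(158.2), 10), (np.float64(263.4), np.float64(187.5), 11)]
w [ 0.59954562 -0.08457497] 0.09980857258893669 1.0041448712250631
y [ 0.60082785 -0.08493271] 0.09856083279199418 0.23648688179355426
r [ 0.59990663 -0.0853338 ] 0.0995553739695107 -0.5504475807724433
tt -1.3263286738675804 0.09683522962700497
ix -1.318407347033942 0.14373132688031096
```

```bash
python3 -m pendant '[0,0,0,0, 0,0,0,0, 0,0,0,0, 0,0,0,0, 0,0,0,0]' 1 40
python3 -m pendant '[0,0,25,0, 0,0,50,0, 0,0,75,0, 0,0,100,0, 0,0,125,0]'
for i in 1 2 3 4; do python3 -m pendant '[1,16,0,-0.12, 2,32,0,-0.24, 3,48,0,-0.36, 4,64,0,-0.48, 5.5,79,0,-0.6]' | head -2; done
python3 -m pendant '[0,0,0,-0.12, 0,0,0,-0.24, 0,0,0,-0.36, 0,0,0,-0.5, 0,0,0,-0.5]'
python3 -m pendant '[0,0,0,0, 0,0,0,0, 0,0,0,0, 0,0,0,0, 0,0,0,0]'
python3 - <<'E'
from h import *
from st import cents
im,cal=snap('wrist','w3')
s=env.observe();r=s['tool_rot'];print(s['position'],'yaw',2*np.arctan2(r[1],r[0]))
hsv=cv2.cvtColor(im,cv2.COLOR_RGB2HSV);H,S,V=[hsv[...,i].astype(int) for i in range(3)]
print('pred lid',proj(cal,[.485,.199,.021],True))
red=((H<8)|(H>172))&(S>140)&(V>100);print(cents(red));print('white',[c for c in cents((S<40)&(V>190)) if c[2]>50])
E
```

```text
clock: 6.88
position: [0.4602, -0.1157, 0.073]
tool_rot: [-1.947, -2.464, 0.001]
ft_force: [0.1, 0.1, 0.1]
gripper_width: 0.0778
clock: 7.3
position: [0.4602, -0.1157, 0.1993]
tool_rot: [-1.948, -2.464, 0.001]
ft_force: [0.2, 0.0, 0.2]
gripper_width: 0.0848
clock: 7.72
position: [0.4658, -0.036, 0.1982]
clock: 8.13
position: [0.4713, 0.043, 0.1981]
clock: 8.55
position: [0.4768, 0.122, 0.198]
clock: 8.97
position: [0.4824, 0.201, 0.198]
clock: 9.38
position: [0.4824, 0.2001, 0.198]
tool_rot: [2.679, -1.64, -0.001]
ft_force: [-0.6, 0.0, 0.7]
gripper_width: 0.0855
clock: 9.8
position: [0.4827, 0.2002, 0.1983]
tool_rot: [2.682, -1.636, 0.0]
ft_force: [-0.5, 0.5, -0.1]
gripper_width: 0.085
[0.48274015 0.20021935 0.19835717] yaw -1.0954711152246028
pred lid (np.float64(248.10740168137366), np.float64(168.02639307299637))
[(np.float64(248.2), np.float64(136.1), 28), (np.float64(143.9), np.float64(139.1), 34), (np.float64(103.3), np.float64(145.8), 163), (np.float64(247.7), np.float64(175.0), 252), (np.float64(477.9), np.float64(237.8), 42), (np.float64(88.5), np.float64(238.0), 14), (np.float64(175.1), np.float64(245.0), 25), (np.float64(100.6), np.float64(266.5), 92), (np.float64(193.6), np.float64(276.4), 126), (np.float64(0.3), np.float64(272.8), 6), (np.float64(222.3), np.float64(276.1), 16), (np.float64(10.1), np.float64(298.6), 85), (np.float64(450.3), np.float64(304.1), 187)]
white [(np.float64(497.7), np.float64(104.0), 1294), (np.float64(247.6), np.float64(163.9), 3409), (np.float64(436.9), np.float64(227.8), 8437), (np.float64(490.0), np.float64(367.7), 141), (np.float64(500.0), np.float64(370.6), 159)]
```

View pics/w3.png

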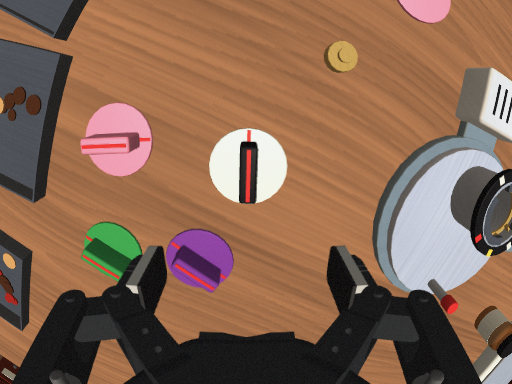

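The white lid is at (248,166) with its bar vertical in the wrist picture, so it is square to the jaws. I refine its pose before descending.

Run:
```python
from h import *
im=cv2.imread('pics/w3.png')[:,:,::-1];cal=env.get_calibration('wrist')
hsv=cv2.cvtColor(np.ascontiguousarray(im),cv2.COLOR_RGB2HSV);H,S,V=[hsv[...,i].astype(int) for i in range(3)]
m=((S<40)&(V>170)).astype(np.uint8);m[:, :200]=0;m[:,300:]=0;m[220:]=0
c,_=cv2.findContours(m,cv2.RETR_EXTERNAL,cv2.CHAIN_APPROX_NONE);h=cv2.convexHull(np.vstack(c))[:,0]
p=np.array([at(cal,u,v,.019,True)[:2] for u,v in h]).astype(np.float32);e=cv2.fitEllipse(p*1000);print('flange',e)
red=((H<8)|(H>172))&(S>140)&(V>100)
v,u=np.nonzero(red[145:205,235:262]);v+=145;u+=235
q=np.array([at(cal,a,b,.057,True)[:2] for a,b in zip(u,v)]);w=np.linalg.eigh(np.cov(q.T))[1][:,1]
print('stripe',(q.min(0)+q.max(0))/2,q.mean(0),np.arctan2(w[1],w[0]),len(q))
```

```text
flange ((485.6977844238281, 199.85751342773438), (86.49796295166016, 86.8801040649414), 127.41072845458984)
stripe [0.48562483 0.19994056] [0.48631476 0.20041111] -2.689140616628557 252
```

```bash
python3 -m pendant '[1,0,-25,-0.02, 3,0,-50,-0.023, 3,0,-80,-0.023, 3,0,-110,-0.023, 3,0,-135,-0.023]' 1 80
python3 -m pendant '[0,0,-12,0, 0,0,-24,0, 0,0,-30,0, 0,0,-36,0, 0,0,-36,0]'
python3 -m pendant '[0,0,0,0, 0,0,0,0, 0,0,0,0, 0,0,0,0, 0,0,0,0]' 0 80
python3 -m pendant '[0,0,0,0, 0,0,0,0, 0,0,0,0, 0,0,0,0, 0,0,0,0]' 0 80
python3 -m pendant '[0,0,0,0, 0,0,0,0, 0,0,0,0, 0,0,0,0, 0,0,0,0]' 0 80
```

```text
clock: 10.27
position: [0.4852, 0.2, 0.0617]
tool_rot: [2.662, -1.666, -0.001]
ft_force: [0.5, -0.3, 0.6]
gripper_width: 0.0854
clock: 10.68
position: [0.4854, 0.2001, 0.0267]
tool_rot: [2.662, -1.667, -0.001]
ft_force: [0.0, -0.5, -0.2]
gripper_width: 0.0854
clock: 11.1
position: [0.486, 0.2004, 0.0278]
tool_rot: [-2.662, 1.667, -0.001]
ft_force: [-0.1, -0.4, 0.1]
gripper_width: 0.0254
clock: 11.52
position: [0.4862, 0.2004, 0.0279]
tool_rot: [-2.662, 1.667, -0.001]
ft_force: [-0.2, -0.8, 6.0]
gripper_width: 0.0169
clock: 11.93
position: [0.4862, 0.2004, 0.0279]
tool_rot: [-2.662, 1.667, -0.001]
ft_force: [1.0, -0.1, 4.7]
gripper_width: 0.0168
```

```bash
python3 -m pendant '[0,0,20,0, 0,0,60,0, 0,0,100,0, 0,0,140,0, 0,0,180,0]'
python3 -m pendant '[7,-36,0,0.056, 14,-72,0,0.112, 21,-108,0,0.168, 27,-144,0,0.224, 33,-180,0,0.28]' |head -2
python3 -m pendant '[7,-36,0,0.056, 14,-72,0,0.112, 21,-108,0,0.168, 27,-144,0,0.224, 34,-181,0,0.282]' |head -2
python3 -m pendant '[0,0,0,0, 0,0,0,0, 0,0,0,0, 0,0,0,0, 0,0,0,0]'
python3 - <<'E'
from h import *
im,cal=snap('wrist','w4')
s=env.observe();r=s['tool_rot'];print(s['position'],'yaw',2*np.arctan2(r[1],r[0]))
np.save('w4cal.npy',cal['world_from_camera'])
print('pred mouth',proj(cal,[.600,-.085,.108],True))
cv2.imwrite('pics/w4b.png',cv2.resize(im[40:290,120:400],(784,700))[0:600,:,::-1])
E
```

```text
clock: 12.35
position: [0.4848, 0.2, 0.2084]
tool_rot: [2.661, -1.667, -0.002]
ft_force: [1.1, 0.2, -2.1]
gripper_width: 0.0169
clock: 12.77
position: [0.5182, 0.0187, 0.2067]
clock: 13.18
position: [0.552, -0.1622, 0.2064]
clock: 13.6
position: [0.5525, -0.1594, 0.2072]
tool_rot: [-3.021, 0.861, 0.001]
ft_force: [-0.6, 0.4, -0.9]
gripper_width: 0.0165
[ 0.55255677 -0.1595006   0.20732229] yaw 5.72773921937815
pred mouth (np.float64(247.35613165468098), np.float64(87.17396131135867))
```

View pics/w4b.png

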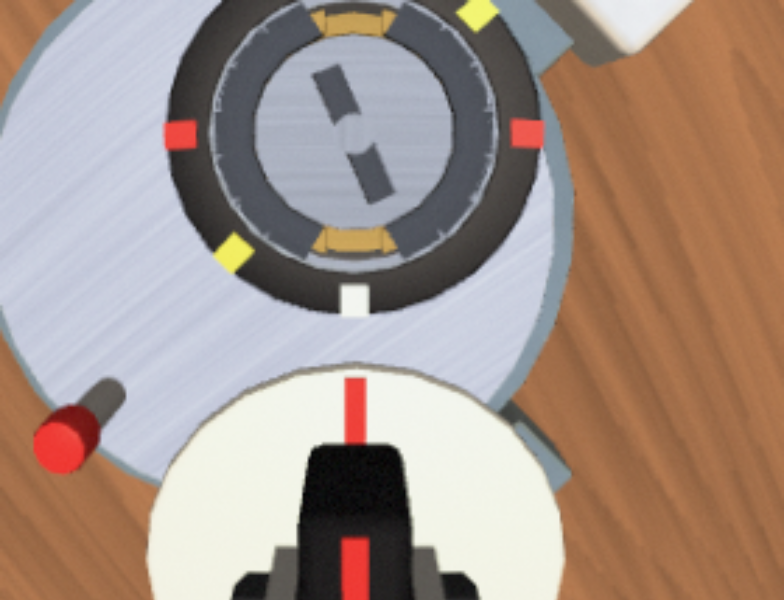

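The picture shows the mouth ahead of the held lid, with the slots along the image's vertical. The white mark at (355,300) lines up with the lid's red stripe. I compute the residual from the marks.

```bash
cat > fit.py <<'E'
from h import *
from st import cents
import sys
def marks(name,T,box=(150,10,340,160)):
    im=cv2.imread(f'pics/{name}.png')[:,:,::-1];cal=dict(K=env.get_calibration('wrist')['K'],world_from_camera=T)
    hsv=cv2.cvtColor(np.ascontiguousarray(im),cv2.COLOR_RGB2HSV);H,S,V=[hsv[...,i].astype(int) for i in range(3)]
    x0,y0,x1,y1=box;sl=np.s_[y0:y1,x0:x1]
    out={}
    for n,m in(('w',(S<40)&(V>205)),('y',(H>25)&(H<35)&(S>120)&(V>150)),('r',((H<8)|(H>172))&(S>130)&(V>120))):
        out[n]=[(c,at(cal,c[0],c[1],.1085,True)[:2]) for c in cents(m[sl],(x0,y0)) if c[2]>20]
    return out
E
python3 - <<'E'
from fit import *
o=marks('w4',np.load('w4cal.npy'))
for n in o:
    for c,p in o[n]:print(n,c,p.round(4),np.linalg.norm(p-[.6,-.085]).round(4))
P=lambda n:[p for c,p in o[n] if .04<np.linalg.norm(p-[.6,-.085])<.06]
for n in o:
    q=P(n)
    if len(q)==2: d=q[0]-q[1];print(n,(q[0]+q[1])/2,np.linalg.norm(d),np.arctan2(d[1],d[0]))
    else:print(n,len(q))
E
```

```text
w (np.float64(324.9), np.float64(24.5), 847) [ 0.6823 -0.0713] 0.0834
w (np.float64(201.3), np.float64(106.9), 7602) [ 0.5603 -0.0786] 0.0402
w (np.float64(245.5), np.float64(25.1), 108) [ 0.6258 -0.0406] 0.0513
y (np.float64(290.0), np.float64(43.8), 112) [ 0.648  -0.0719] 0.0497
y (np.float64(203.0), np.float64(129.6), 109) [ 0.5512 -0.095 ] 0.0498
r (np.float64(184.0), np.float64(87.8), 113) [ 0.557  -0.0575] 0.0511
r (np.float64(307.4), np.float64(87.3), 121) [ 0.6417 -0.1096] 0.0484
w [ 0.59301629 -0.05960825] 0.0757317597820869 -2.6158420184849205
y [ 0.59958999 -0.08346476] 0.09945695640678436 0.23426171033972637
r [ 0.59931804 -0.08354911] 0.09942321016948873 2.5906011766291996
```

Run:
```python
from h import *
T=np.load('w4cal.npy');cal=dict(K=env.get_calibration('wrist')['K'],world_from_camera=T)
im=cv2.imread('pics/w4.png')[:,:,::-1];hsv=cv2.cvtColor(np.ascontiguousarray(im),cv2.COLOR_RGB2HSV);H,S,V=[hsv[...,i].astype(int) for i in range(3)]
tcp=np.array([.55256,-.15950,.20732]);a=5.72774-2*np.pi+np.pi/2;e=np.array([np.cos(a),np.sin(a)]);n=np.array([-e[1],e[0]])
z=tcp[2]-.0279+.021
red=((H<8)|(H>172))&(S>130)&(V>120)
v,u=np.nonzero(red[170:200,235:260]);v+=170;u+=235
p=np.array([at(cal,x,y,z,True)[:2] for x,y in zip(u,v)]);q=p-tcp[:2]
print('stripe along',(q@e).min(),(q@e).max(),'lateral',(q@n).mean(),'slope',np.polyfit(q@e,q@n,1),'a',a)
# flange edge: fit circle r=44 to boundary pts of cream vs background, z top
m=((S<45)&(V>215)).astype(np.uint8);m[:165]=0;m[:,:165]=0;m[:,330:]=0;m[250:]=0
c,_=cv2.findContours(m,cv2.RETR_EXTERNAL,cv2.CHAIN_APPROX_NONE);c=max(c,key=cv2.contourArea)[:,0]
c=c[(c[:,1]<215)&(c[:,1]>166)&(c[:,0]>167)&(c[:,0]<328)]
r=np.array([at(cal,x,y,z,True)[:2] for x,y in c]);
from scipy.optimize import least_squares
s=least_squares(lambda k:np.linalg.norm(r-k[:2],axis=1)-k[2],[*tcp[:2],.044],loss='soft_l1',f_scale=.0005)
d=s.x[:2]-tcp[:2];print(len(r),'flange centre rel tcp along,lat',d@e,d@n,'R',s.x[2])
```

```text
stripe along 0.02849782753813488 0.04125101526809775 lateral -0.0003296751092016441 slope [ 0.00954894 -0.00066318] a 1.0153510196153102
258 flange centre rel tcp along,lat -0.004075469835948171 -0.00040013731667159396 R 0.04541061881380642
```

```bash
python3 -m pendant '[12,19,0,0, 24,38,0,0, 36,57,0,0, 48,77,0,0.005, 48,77,0,0.005]'|head -2
python3 -m pendant '[0,0,-20,0, 0,0,-40,0, 0,0,-58,0, 0,0,-65,0, 0,0,-65,0]'|head -2
python3 -m pendant '[0,0,0,0, 0,0,0,0, 0,0,0,0, 0,0,0,0, 0,0,0,0]'
python3 - <<'E'
from h import *
im,cal=snap('wrist','w5')
s=env.observe();r=s['tool_rot'];print(s['position'],'yaw',2*np.arctan2(r[1],r[0])-2*np.pi)
np.save('w5cal.npy',cal['world_from_camera'])
cv2.imwrite('pics/w5b.png',cv2.resize(im[60:260,120:380],(780,600))[:,:,::-1])
E
```

```text
clock: 14.07
position: [0.6026, -0.0794, 0.2074]
clock: 14.48
position: [0.5993, -0.0831, 0.1406]
clock: 14.9
position: [0.6011, -0.0839, 0.1432]
tool_rot: [-3.022, 0.856, -0.002]
ft_force: [0.5, 0.6, -1.5]
gripper_width: 0.0169
[ 0.60098633 -0.08385033  0.14295047] yaw -0.5520570225386532
```

View pics/w5b.png

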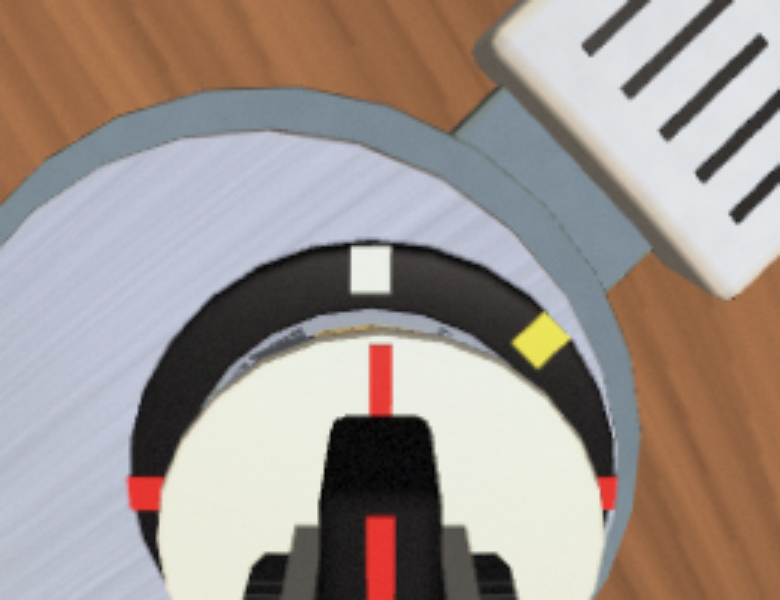

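The lid looks about 1.6 mm to the right of the mouth: the red stripe is at column 380 and the white mark at 371. I put numbers on both directions from this close view.

```bash
cat > rel.py <<'E'
from fit import *
from scipy.optimize import least_squares
def rel(name,T,tcp,yaw):
    o=marks(name,T,(150,130,340,230));cal=dict(K=env.get_calibration('wrist')['K'],world_from_camera=T)
    a=yaw+np.pi/2;e=np.array([np.cos(a),np.sin(a)]);n=np.array([-e[1],e[0]])
    big=lambda l:[p for c,p in l if 40<c[2]<300]
    w=big(o['w']);y=[p for p in big(o['y'])]
    for k in o:print(k,[(c,((p-tcp[:2])@e).round(4),((p-tcp[:2])@n).round(4)) for c,p in o[k]])
    im=cv2.imread(f'pics/{name}.png')[:,:,::-1];hsv=cv2.cvtColor(np.ascontiguousarray(im),cv2.COLOR_RGB2HSV);S,V=hsv[...,1].astype(int),hsv[...,2].astype(int)
    m=((S<45)&(V>205)).astype(np.uint8);m[:168]=0;m[:,:165]=0;m[:,330:]=0;m[250:]=0
    c=max(cv2.findContours(m,cv2.RETR_EXTERNAL,cv2.CHAIN_APPROX_NONE)[0],key=cv2.contourArea)[:,0]
    c=c[(c[:,1]<225)&(c[:,1]>169)]
    hull=cv2.convexHull(c)[:,0]; hull=hull[hull[:,1]<223]
    for R in(None,.044):
        def f(k):
            r=np.array([at(cal,x,y,k[2],True)[:2] for x,y in hull]);return np.linalg.norm(r-k[:2],axis=1)-.044
        z0=tcp[2]-.0069
        s=least_squares(f if R is None else lambda k:f([k[0],k[1],z0]),[*tcp[:2],z0][:3 if R is None else 2],x_scale=.01)
        d=s.x[:2]-tcp[:2];print('flange rel along,lat',(d@e).round(4),(d@n).round(4),s.x,np.abs(s.fun).max())
    wy=np.array([w[0],y[0]])
    g=lambda k:np.r_[(wy-[[k[0]+.0497*np.cos(b),k[1]+.0497*np.sin(b)] for b in(1.02,1.02-np.pi/4)]).ravel()]
    s=least_squares(g,tcp[:2]);d=s.x-tcp[:2];print('mouth rel along,lat',(d@e).round(4),(d@n).round(4),s.x,s.fun)
E
python3 - <<'E'
from rel import *
rel('w5',np.load('w5cal.npy'),np.array([.60099,-.08385,.14295]),-.55206)
E
```

```text
w [((np.float64(173.2), np.float64(159.4), 3024), np.float64(0.0437), np.float64(0.0449)), ((np.float64(243.8), np.float64(134.5), 318), np.float64(0.0587), np.float64(0.001)), ((np.float64(269.2), np.float64(135.2), 118), np.float64(0.0583), np.float64(-0.0142)), ((np.float64(293.5), np.float64(151.6), 436), np.float64(0.0484), np.float64(-0.0293)), ((np.float64(243.0), np.float64(149.5), 182), np.float64(0.0495), np.float64(0.0015)), ((np.float64(246.5), np.float64(203.8), 5106), np.float64(0.0144), np.float64(-0.0007)), ((np.float64(158.5), np.float64(227.6), 22), np.float64(-0.0033), np.float64(0.0592))]
y [((np.float64(299.9), np.float64(173.0), 185), np.float64(0.0349), np.float64(-0.0339))]
r [((np.float64(246.4), np.float64(186.3), 187), np.float64(0.0261), np.float64(-0.0006)), ((np.float64(167.9), np.float64(223.8), 116), np.float64(-0.0003), np.float64(0.0522)), ((np.float64(322.1), np.float64(223.3), 56), np.float64(0.0001), np.float64(-0.0514))]
flange rel along,lat -0.002 -0.0006 [ 0.60046202 -0.08587509  0.13242599] 0.00013593123854890865
flange rel along,lat -0.0013 -0.0006 [ 0.60082201 -0.08525056] 0.0005911988664460827
mouth rel along,lat 0.0042 -0.0066 [ 0.60875462 -0.08374334] [ 0.00890687 -0.00024298 -0.00890687  0.00024298]
```

Relative to the mouth, the lid has to move +1.4 mm along the bar and +1.9 mm sideways, which is (-0.9,+2.2) mm in world axes. I correct that and then descend gently.

```bash
python3 -m pendant '[-1,2,0,0, -1,2.2,0,0, -1,2.2,-2,0, -1,2.2,-4,0, -1,2.2,-4,0]'
python3 -m pendant '[0,0,-1,0, 0,0,-2,0, 0,0,-3,0, 0,0,-4,0, 0,0,-5,0]'
python3 -m pendant '[0,0,-1,0, 0,0,-2,0, 0,0,-3,0, 0,0,-3,0, 0,0,-3,0]'
```

```text
clock: 15.37
position: [0.5994, -0.0815, 0.1377]
tool_rot: [3.023, -0.856, -0.002]
ft_force: [-0.6, 0.7, -0.9]
gripper_width: 0.0169
clock: 15.78
position: [0.5997, -0.0816, 0.1332]
tool_rot: [3.023, -0.856, 0.0]
ft_force: [-0.1, 0.3, -1.4]
gripper_width: 0.0168
clock: 16.2
position: [0.5997, -0.0816, 0.1303]
tool_rot: [3.023, -0.856, -0.0]
ft_force: [0.4, -0.2, -1.2]
gripper_width: 0.0171
```

```bash
python3 -m pendant '[0,0,-1,0, 0,0,-2,0, 0,0,-3,0, 0,0,-4,0, 0,0,-5,0]'
python3 -m pendant '[0,0,-1,0, 0,0,-2,0, 0,0,-3,0, 0,0,-3,0, 0,0,-3,0]'
```

```text
clock: 16.62
position: [0.5997, -0.0816, 0.1252]
tool_rot: [3.023, -0.856, 0.0]
ft_force: [-0.2, 0.7, -0.7]
gripper_width: 0.0168
clock: 17.03
position: [0.5997, -0.0815, 0.1223]
tool_rot: [3.023, -0.856, -0.0]
ft_force: [-0.5, 0.4, -1.7]
gripper_width: 0.0166
```

```bash
python3 -m pendant '[0,0,-0.5,0, 0,0,-1,0, 0,0,-1.5,0, 0,0,-1.5,0, 0,0,-1.5,0]'
python3 -m pendant '[0,0,-0.3,0, 0,0,-0.6,0, 0,0,-1,0, 0,0,-1,0, 0,0,-1,0]'
```

```text
clock: 17.45
position: [0.5998, -0.0815, 0.1209]
tool_rot: [-3.023, 0.856, -0.0]
ft_force: [-0.1, -0.3, -0.2]
gripper_width: 0.0172
clock: 17.87
position: [0.5998, -0.0815, 0.1209]
tool_rot: [-3.023, 0.856, -0.001]
ft_force: [-2.1, -0.0, 6.1]
gripper_width: 0.0169
```

Contact came at z = 0.1209, the predicted home height, with about 6 N. Now I twist clockwise in stages.

```bash
python3 -m pendant '[0.1,-0.1,0,-0.08, 0.2,-0.2,0,-0.16, 0.3,-0.3,0,-0.24, 0.3,-0.4,0,-0.32, 0.4,-0.4,0,-0.4]'
python3 -m pendant '[0.1,-0.1,0,-0.08, 0.2,-0.2,0,-0.16, 0.2,-0.3,0,-0.24, 0.3,-0.4,0,-0.32, 0.3,-0.5,0,-0.385]'
python3 -m pendant '[0,0,0,0, 0,0,0,0, 0,0,0,0, 0,0,0,0, 0,0,0,0]'
python3 - <<'E'
from h import *
im,cal=snap('wrist','w6')
s=env.observe();r=s['tool_rot'];print(s['position'],'yaw',2*np.arctan2(r[1],r[0]),s['ft_torque'])
np.save('w6cal.npy',cal['world_from_camera'])
cv2.imwrite('pics/w6b.png',cv2.resize(im[60:260,120:380],(780,600))[:,:,::-1])
E
```

```text
clock: 18.28
position: [0.6005, -0.0825, 0.1209]
tool_rot: [2.79, -1.443, 0.003]
ft_force: [-1.1, -2.5, 5.7]
gripper_width: 0.0173
clock: 18.7
position: [0.6008, -0.0832, 0.1209]
tool_rot: [2.463, -1.95, 0.004]
ft_force: [-1.2, -1.7, 4.7]
gripper_width: 0.0167
clock: 19.12
position: [0.6009, -0.0829, 0.1209]
tool_rot: [-2.467, 1.944, -0.003]
ft_force: [-2.6, -1.8, 5.6]
gripper_width: 0.0165
[ 0.60088187 -0.08295209  0.12087339] yaw 4.948181898293617 [-0.12398525  0.38954386  0.1635846 ]
```

View pics/w6b.png

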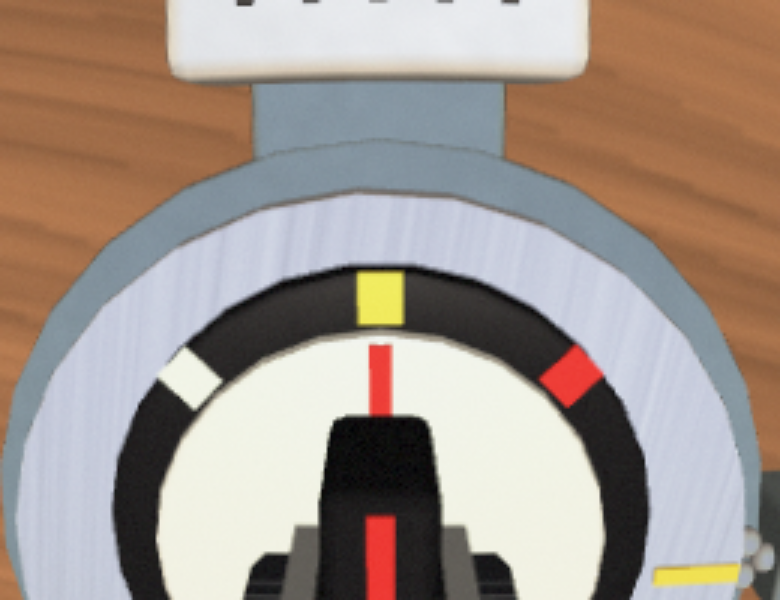

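The lid's red stripe (380,380) is in line with the yellow mark (380,298), and the flange sits flat. The torque of 0.16 N m matches the spring. Before handing in I check the turntable's alignment and that everything is steady.

```bash
python3 -m pendant '[0,0,0,0, 0,0,0,0, 0,0,0,0, 0,0,0,0, 0,0,0,0]'
python3 - <<'E'
from h import *
from st import cents
im,cal=snap('top','t3');hsv=cv2.cvtColor(im,cv2.COLOR_RGB2HSV);H,S,V=[hsv[...,i].astype(int) for i in range(3)]
for n in('t2','t3'):
    i=cv2.imread(f'pics/{n}.png');hsv=cv2.cvtColor(i,cv2.COLOR_BGR2HSV);H,S,V=[hsv[...,k].astype(int) for k in range(3)]
    print(n,cents(((H>22)&(H<35)&(S>110)&(V>110))[150:200,295:345],(295,150)))
im,cal=snap('wrist','w7');hsv=cv2.cvtColor(im,cv2.COLOR_RGB2HSV);H,S,V=[hsv[...,k].astype(int) for k in range(3)]
a=np.array([.5495,-.0965])
for c in cents((H>25)&(H<35)&(S>120)&(V>150)):
    for z in(.038,.04,.1085):
        p=at(cal,c[0],c[1],z,True)[:2]-a;print(c,z,np.arctan2(p[1],p[0]).round(3),np.linalg.norm(p).round(3))
s=env.observe();r=s['tool_rot'];print('yaw',2*np.arctan2(r[1],r[0])%(2*np.pi)-2*np.pi)
E
```

```text
clock: 19.58
position: [0.6009, -0.0829, 0.1209]
tool_rot: [-2.467, 1.945, -0.003]
ft_force: [-2.0, -2.1, 6.2]
gripper_width: 0.0169
t2 [(np.float64(322.1), np.float64(180.4), 22), (np.float64(306.6), np.float64(184.9), 15)]
t3 [(np.float64(321.9), np.float64(180.4), 21), (np.float64(307.0), np.float64(184.5), 16)]
(np.float64(246.0), np.float64(159.0), 256) 0.038 0.253 0.086
(np.float64(246.0), np.float64(159.0), 256) 0.04 0.253 0.087
(np.float64(246.0), np.float64(159.0), 256) 0.1085 0.251 0.102
(np.float64(397.0), np.float64(249.2), 127) 0.038 -1.329 0.144
(np.float64(397.0), np.float64(249.2), 127) 0.04 -1.321 0.142
(np.float64(397.0), np.float64(249.2), 127) 0.1085 -0.921 0.107
(np.float64(351.8), np.float64(251.4), 135) 0.038 -1.319 0.095
(np.float64(351.8), np.float64(251.4), 135) 0.04 -1.306 0.095
(np.float64(351.8), np.float64(251.4), 135) 0.1085 -0.744 0.078
yaw -1.3350089620566212
```

The turntable stripe (-1.319) and the index stripe (-1.321) are still in line, the lid is at the yellow mark, and the arm is steady.

```bash
python3 -c "
from rig import env
print(env.close_job())"
```

```text
the job is handed in; nothing more can be done
None
```

The job is done and handed in at about 20 s on the robot's clock; the hand-in gave no verdict.

- **Turntable:** I gripped the post and turned it counter-clockwise about 1.40 rad. The force rose to 9 N and then dropped as it clicked in. At the end the turntable and index stripes agreed to about 0.002 rad (-1.319 and -1.321).
- **Lid:** I picked up the white lid, lined it up with the white marks and lowered it until it touched at the expected home height (tool z 0.1209 m, about 6 N). I then twisted it 0.785 rad clockwise. The last close picture shows its red stripe within a pixel of the yellow mark and the flange flat on the rim.
- **Holding:** The pose and about 0.16 N m of holding torque (spring about 0.14) were steady. The lid never went near the lock. It was still gripped with the 80 N setting when I handed in.

**Limits of the checks:** I could not read the collar's angle directly, so its position is inferred from the marks and the tool's yaw. The amber jar, pan and weight were not measured again at the end. The arm went to none of them, and nothing in the force readings suggested a touch. One estimate disagreed: where the lid sat along the jaws varied by 1–3 mm between pictures. I corrected for it from the close view, and the lid went in without resistance.

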